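# Stand the fallen bookend up and slide it against the albums

### The arm

A 6-joint arm with a two-finger parallel gripper is mounted at the origin on the work surface. World frame = base frame: x ahead of the robot, y to its left, z up, the work surface at z = 0. Lengths are in m, angles in rad, forces in N, time in s.
With the tool pointing down it reaches from about 0.275 to 0.825 m from the base axis. Payload 4.9 kg.
Tool frame: the origin (TCP) lies midway between the tips of the shut fingers; the grasp point (between the pads) lies 19 mm behind it (grip_point_offset is the distance from the TCP to the grasp point, in m); z points along the fingers, x is the direction in which the jaws open and shut, and the axes are right-handed (so a half turn about z gives the same grasp; the last joint's range is limited). The gripper opens to 85 mm and grips with 20 to 120 N. Pads are 22 mm wide; open, the fingers measure 114 mm over their backs; the gripper's body (76 mm by 85 mm) begins 54 mm behind the grasp point. The pads swing forward as they close: fully open they stand 13 mm farther back than shut.
Start: joints at [-1.361, 0.326, -0.193, 1.052, 0, 1.437], TCP at [0.185, -0.518, 0.231] pointing down, gripper open.
Joint ranges: [-2.65, 2.65], [-0.97, 1.79], [-1.3, 1.35], [-1.93, 2.1], [-1.47, 1.37], [-3.14, 3.14]. Speed limits (rad/s): [2.57, 2.57, 3.14, 3.14, 3.14, 3.14].

### API

Orientations are given as a rotation vector (axis times angle).
In Python, from cell import * gives the robot as it stands. Calls block until the motion is done:
- movep(position, orientation): joint-space move of the TCP to a pose.
- move_l(position, velocity=0.15, rot=None, until_force=None): straight line of the TCP; rot=None keeps the orientation; velocity is the mean speed in m/s. With until_force (N) it stops when the force on the tool has changed by that much, and returns True; else False.
- set_joints(angles): joint-space move.
- let_go() and grab(newtons=None): open the fingers fully, or close them until they stop; newtons is the grip in N (None keeps the last).
- sleep(seconds).
- ik(position, orientation): joint angles nearest the present ones, or None.
- get_state(): the state.
- grab_frame(name): name is "scene" or "side" or "wrist"; returns a dict with "img" (480x640x3 uint8, red, green, blue), "fx", "fy", "cx", "cy" (pixels), "cam_to_world" (4x4, takes a point from camera to world coordinates); the wrist camera has in their place "T_tool_cam" (4x4, takes a point from camera to tool coordinates, whose origin is the TCP and whose axes are the tool frame's). Camera axes: x right, y down, z forward; pixel columns grow to the right and rows downward; lengths in m; the calibration is good to about 2 mm. The wrist camera is an equidistant fisheye: a pixel r from the principal point sees the ray r / f radians off the axis. A picture is of the moment at which its call begins: read the wrist's pose just before it. There is no depth.
A pose or a line that the arm cannot do raises MotionError and nothing moves.
- sign_off(): hands the job in, once; it reports no verdict.
Trained networks look in the newest picture that a camera, given by its name, has taken for a name from the list of things; names that differ only in an ending like _2 or _b are one class to them, and where a whole thing is asked for, a point or a joint stands for the part that bears it (a point fixed in the world has none). Each returns a list of dicts, best first, with "score" (0 to 1); they miss things now and then, are a little off and sometimes report something else, mostly with a low value. They report only what shows in the picture. A call takes as long as a camera call. They do not tell look-alikes from the thing itself.
- spot_in(camera, name): "centre" ([column, row] in pixels, amid what is visible of it).
- silhouettes(camera, name): "mask" (480x640 bool, what is visible of it) and "centre" ([column, row] in pixels, amid what is visible of it).
- tip_of(camera, name): "centre" ([column, row] in pixels: a listed point, or the origin of a listed thing).
The state is a dict: "clock": time; "q": joint angles; "joint_velocities": joint speeds; "tau": joint torques, N m; "position": TCP position; "eef_rot": TCP orientation; "contact_force": force on the tool from outside, world axes, zero at the start; "wrist_torque": the same for the moment, N m; "finger_gap": opening from 0.0 (shut) to 1.0 (fully open).
Only numpy, scipy, OpenCV 4.12 (cv2) and the standard library are available. Lean on these libraries where they do the work, as an engineer would, in place of code of your own. Each camera call takes 0.05 s, during which the arm holds its last target. There are 200 camera calls.

### The job

The wooden L-shaped bookend has toppled towards the row of photo albums and lies on its tall board with its foot board sticking up. Push on the foot board to tip the bookend back onto its foot, then push it along the counter until its tall board is snug and square against the cover of the nearest album. Do it by pushing only, never picking the bookend up, and leave the albums standing in their row and the bell, cup and diffuser where they are.

Things in the scene. Friction and masses are not known exactly. Their poses are not given: they have to be found in the camera images.
- bookend: Loose L of pale wood, about 0.35 kg: two boards 100 mm wide (own x), 18 mm thick. Origin: middle of the L's outer edge, the heel it tips about. Tall board covers own y 0 to 120, z 0 to 18 mm; foot board z 0 to 110, y 0 to 18 mm. At the start z is up and y points at the albums within 0.15 rad of square; standing, y is up, z points away from them and the face z = 0 faces them.
- foot_end (a point): Middle of the foot board's free end (x 0, y 9, z 110 mm of the bookend), 110 mm up at the start. Pushed near here away from the albums, the bookend tips about its heel without sliding; past about 55 degrees it falls onto its foot by itself. Once it stands, this end lies 9 mm above the counter, facing away from the albums; pushed here, low, it slides with 2 to 6 N and does not tip.
- tall_end (a point): Middle of the tall board's free end (x 0, y 120, z 9 mm of the bookend): the upper end once it stands. At the start it lies 25 to 75 mm short of the nearest album's cover; once stood up, the bookend is 145 to 195 mm short of the cover.
- album_1: Nearest album of the row, the one the bookend must meet: loose, upright, brown, 150 mm (own x) by 34 mm thick (own y) by 165 mm tall, 0.55 kg. Origin at the centre of its underside. Its cover facing the bookend is the plane y = -17 mm of its own frame, so the bookend comes along its +y direction.
- album_2: Middle album, grey, 150 x 34 x 170 mm, loose, standing against album_1. Origin at the centre of its underside.
- album_3: Last album, cardboard-coloured, 150 x 34 x 165 mm, loose, standing between album_2 and the cabinet. Origin at the centre of its underside.
- cabinet: Fixed dark wooden desk cabinet backing the row, 240 mm (own x) by 200 mm (own y) by 280 mm tall. Origin on the counter at the cover of album_1, mid-depth; the cabinet covers own y 104 to 304 mm, and the bookend lies on the -y side.
- bell: Bystander: round steel counter bell on a wooden base, 72 mm wide, 56 mm tall. Origin at the centre of its underside.
- cup: Bystander: terracotta cup, 72 mm wide, 80 mm tall. Origin at the centre of its underside.
- diffuser: Bystander: amber glass reed diffuser bottle, 60 mm wide, 90 mm tall, its thin reeds up to 170 mm. Origin at the centre of its underside.
Not all that is in view belongs to the job. Leave any turquoise look-alike of the bookend alone.

How it is judged:
By the outcome, as a careful person would: the job done as asked, in the order asked, and still so for the second after the job is handed in, with the robot touching nothing.
It also fails if it takes over 54 s, if anything falls off the work surface, if the arm or the gripper's body presses on something with over 40 N, if the wrist force passes 120 N, or if a joint passes its speed limit or range.

## Working session

There is one attempt and no reset: what is moved stays moved. The work goes in short steps, each a Python script; the robot and the scene stay as the last script left them, time stands still between calls to the robot, and variables do not carry over. Pictures are saved under pics/ and viewed, about 8 in all and at most 12, crops included, and the job is handed in when it is done.

```bash
ls; mkdir -p pics; python3 - <<'E'
from cell import *
import cv2,numpy as np
for c in ["scene","side"]:
    f=grab_frame(c); cv2.imwrite(f"pics/{c}0.png",f["img"][...,::-1])
    print(c,[round(f[k],1) for k in("fx","fy","cx","cy")],np.round(f["cam_to_world"],4).tolist())
    for n in ["bookend","foot_end","tall_end","album_1","album_2","cabinet","bell","cup","diffuser"]:
        print(n,[(np.round(d["centre"]).tolist(),round(d["score"],2)) for d in tip_of(c,n)], [(np.round(d["centre"]).tolist(),round(d["score"],2)) for d in spot_in(c,n)])
print(get_state())
E
```

```text
pics
scene [539.3, 539.3, 315.6, 246.8] [[0.2378, -0.9258, 0.2938, 0.2946], [-0.9713, -0.2296, 0.0627, -0.0924], [0.0094, -0.3003, -0.9538, 0.9461], [0.0, 0.0, 0.0, 1.0]]
bookend [([323.0, 263.0], 0.88), ([360.0, 336.0], 0.76), ([246.0, 365.0], 0.58)] [([291.0, 253.0], 0.93), ([352.0, 366.0], 0.89), ([214.0, 350.0], 0.85)]
foot_end [([369.0, 331.0], 0.9), ([320.0, 242.0], 0.88), ([232.0, 357.0], 0.6)] [([293.0, 251.0], 0.93), ([353.0, 361.0], 0.82), ([82.0, 207.0], 0.64), ([214.0, 352.0], 0.58)]
tall_end [([182.0, 334.0], 0.86), ([334.0, 401.0], 0.64), ([261.0, 246.0], 0.59)] [([295.0, 251.0], 0.89), ([353.0, 365.0], 0.73), ([211.0, 350.0], 0.63)]
album_1 [([227.0, 244.0], 0.94)] [([189.0, 223.0], 0.74), ([217.0, 230.0], 0.72), ([170.0, 222.0], 0.62)]
album_2 [([227.0, 244.0], 0.94)] [([189.0, 223.0], 0.74), ([217.0, 230.0], 0.72), ([170.0, 222.0], 0.62)]
cabinet [] [([81.0, 206.0], 0.88)]
bell [([366.0, 189.0], 0.93)] [([370.0, 188.0], 0.64)]
cup [([322.0, 243.0], 0.71), ([287.0, 171.0], 0.61)] [([284.0, 158.0], 0.69)]
diffuser [([477.0, 297.0], 0.94)] [([479.0, 295.0], 0.74)]
side 
[... 1049 characters left out ...]
 0.93)] [([474.0, 348.0], 0.77)]
{'clock': 1.9, 'q': array([-1.36117659e+00,  3.26175096e-01, -1.92599592e-01,  1.05197658e+00,
       -5.64299772e-06,  1.43656796e+00]), 'joint_velocities': array([ 0.00074147,  0.00087777, -0.00056808, -0.00138822,  0.00186983,
       -0.00129363]), 'tau': array([ 1.62797558e-03, -4.43319440e+01,  2.62751770e+01,  1.21014709e-03,
       -1.28240663e-04,  1.18412949e-06]), 'position': array([ 0.18541227, -0.51783547,  0.23129457]), 'eef_rot': array([ 2.56870382e+00, -1.80863114e+00,  4.58689936e-05]), 'contact_force': array([0.47923957, 0.52463863, 0.73245351]), 'wrist_torque': array([-0.02721539,  0.019563  ,  0.00568839]), 'finger_gap': 0.9967626227114141}
```

View pics/scene0.png

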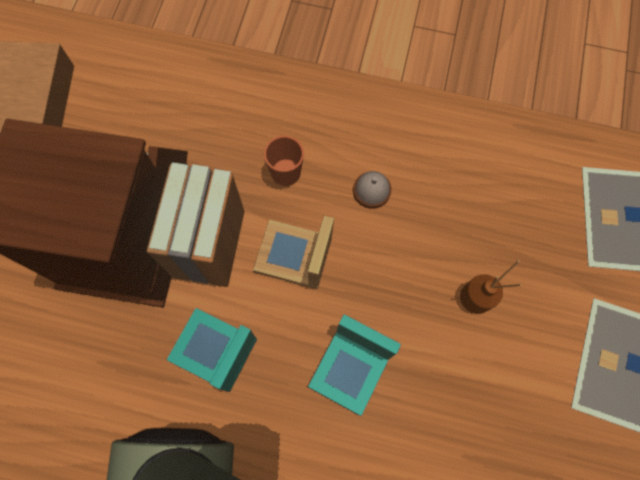

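View pics/side0.png

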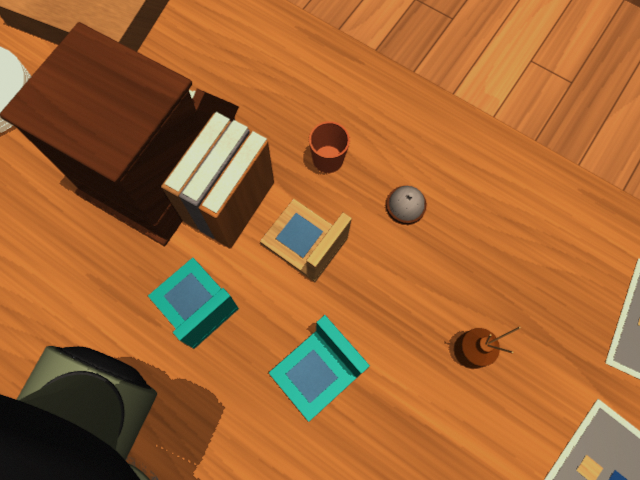

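```bash
cat > h.py <<'E'
from cell import *
import cv2,numpy as np
from scipy.optimize import minimize
def box(x0,x1,y0,y1,z0,z1): return np.array([[x,y,z] for x in(x0,x1) for y in(y0,y1) for z in(z0,z1)],float)/1000
# bodies in a frame with local Y toward the albums, Z up, X = Y x Z
LYING=[box(-50,50,0,120,0,18),box(-50,50,0,18,0,110)]
STAND=[box(-50,50,-18,0,0,120),box(-50,50,-110,0,0,18)]   # y=0 is face toward albums
ALB=[box(-75,75,0,34,0,165)]                              # y=0 is the cover
def place(P,p):
    c,s=np.cos(p[2]),np.sin(p[2]); return P@np.array([[c,-s,0],[s,c,0],[0,0,1]]).T+[p[0],p[1],0]
def proj(f,W):
    T=np.linalg.inv(f["cam_to_world"]); C=W@T[:3,:3].T+T[:3,3]
    return np.c_[f["fx"]*C[:,0]/C[:,2]+f["cx"],f["fy"]*C[:,1]/C[:,2]+f["cy"]]
def back(f,uv,z):
    d=f["cam_to_world"][:3,:3]@[(uv[0]-f["cx"])/f["fx"],(uv[1]-f["cy"])/f["fy"],1]; o=f["cam_to_world"][:3,3]
    return o+d*(z-o[2])/d[2]
def render(f,bs,p,S=4):
    m=np.zeros((480*S,640*S),np.uint8)
    for b in bs: cv2.fillConvexPoly(m,cv2.convexHull(np.round((proj(f,place(b,p))+.5)*S*16).astype(np.int32)),1,shift=4)
    return cv2.resize(m.astype(np.float32),(640,480),interpolation=cv2.INTER_AREA)
def fit(fs,ms,bs,p0):
    def cost(p): return sum(np.abs(render(f,bs,p)-m).sum()/m.sum() for f,m in zip(fs,ms))
    best=None
    for dy in(0,.15,-.15):
        r=minimize(cost,p0,method="Nelder-Mead",options=dict(initial_simplex=np.array(p0)+np.array([[0,0,dy],[.012,0,dy],[0,.012,dy],[0,0,dy+.12]]),xatol=2e-4,fatol=1e-4,maxiter=150))
        if best is None or r.fun<best.fun: best=r
    return best.x,best.fun
def mask_near(c,n,uv):
    L=silhouettes(c,n); d=min(L,key=lambda d:np.hypot(*(np.array(d["centre"])-uv))); print(c,n,np.round(d["centre"]),round(d["score"],2),d["mask"].sum()); return d["mask"].astype(np.float32)
def overlay(f,items,fn,x0,y0,w,h,k):
    im=f["img"][...,::-1].copy(); im=cv2.resize(im[y0:y0+h,x0:x0+w],None,fx=k,fy=k,interpolation=cv2.INTER_CUBIC)
    for bs,p in items:
        for b in bs:
            q=((proj(f,place(b,p))+.5-[x0,y0])*k)
            for i in range(8):
                for j in range(i):
                    if np.sum(np.abs(b[i]-b[j])>1e-9)==1: cv2.line(im,tuple(int(v) for v in q[i]),tuple(int(v) for v in q[j]),(0,0,255),1)
    cv2.imwrite(fn,im)
E
python3 - <<'E'
from h import *
fs=[grab_frame(c) for c in("scene","side")]
mb=[mask_near("scene","bookend",(291,253)),mask_near("side","bookend",(304,239))]
ma=[mask_near("scene","album_1",(217,230)),mask_near("side","album_1",(237,191))]
a0=back(fs[0],(227,244),0); b0=back(fs[0],(317,262),0); print(a0,b0)
pb=fit(fs,mb,LYING,[b0[0],b0[1],0]); print("bookend",pb)
pa=fit(fs,ma,ALB,[a0[0],a0[1]-.017,0]); print("album",pa)
for i in (0,1): print(fit(fs[i:i+1],mb[i:i+1],LYING,pb[0])[0],fit(fs[i:i+1],ma[i:i+1],ALB,pa[0])[0])
for i,n in enumerate(("scene","side")):
    for k,(bs,p) in {"bookend":(LYING,pb[0])}.items(): pass
    overlay(fs[i],[(LYING,pb[0]),(ALB,pa[0])],f"pics/ov_{n}.png",130,100,240,200,3)
for n,uv in (("bell",(366,189)),("cup",(287,171)),("diffuser",(477,297))): print(n,back(fs[0],uv,0))
np.save("pose0.npy",np.array([pb[0],pa[0]]))
E
```

```text
scene bookend [214. 347.] 0.68 4371
side bookend [192. 302.] 0.78 4391
scene album_1 [216. 227.] 0.97 4274
side album_1 [238. 190.] 0.77 4680
[0.55200601 0.12927386 0.        ] [ 0.55838611 -0.03957267  0.        ]
bookend (array([ 1.32036764, -0.4261161 , -1.93208251]), np.float64(2.0))
album (array([0.54928804, 0.11053644, 0.07619143]), np.float64(0.09311958402395248))
[ 1.32036764 -0.4261161  -1.93208251] [0.55001207 0.11061091 0.07337164]
[ 1.32036764 -0.4261161  -1.93208251] [0.54910361 0.11135609 0.10793278]
bell [ 0.72124158 -0.09593169  0.        ]
cup [0.72120103 0.05956039 0.        ]
diffuser [ 0.56400987 -0.3333535   0.        ]
```

```bash
cat >> h.py <<'E'
def get_mask(c,names,uv,tries=5):
    for t in range(tries):
        f=grab_frame(c)
        for n in names:
            for d in silhouettes(c,n):
                if np.hypot(*(np.array(d["centre"])-uv))<25: print(c,n,np.round(d["centre"]),round(d["score"],2),d["mask"].sum()); return f,d["mask"].astype(np.float32)
    raise SystemExit("no mask "+c)
E
python3 - <<'E'
from h import *
r=[get_mask("scene",["bookend","foot_end","tall_end"],(291,253)),get_mask("side",["bookend","foot_end","tall_end"],(304,239))]
fs=[x[0] for x in r]; mb=[x[1] for x in r]
pa=[.5493,.1105,.076]
pb=fit(fs,mb,LYING,[.558,-.0396,0]); print("bookend",pb)
for i in (0,1): print(fit(fs[i:i+1],mb[i:i+1],LYING,pb[0])[0])
ims=[]
for i,n in enumerate(("scene","side")):
    overlay(fs[i],[(LYING,pb[0]),(ALB,pa)],"pics/t.png",160,125,200,170,3.9); ims.append(cv2.imread("pics/t.png"))
cv2.imwrite("pics/ov1.png",cv2.resize(np.hstack(ims),(800,340))); cv2.imwrite("pics/ov_scene.png",ims[0]);cv2.imwrite("pics/ov_side.png",ims[1])
np.save("pose0.npy",np.array([pb[0],pa]))
E
```

```text
scene bookend [294. 256.] 0.62 3860
side bookend [305. 237.] 0.8 4087
bookend (array([ 0.55880112, -0.05239784, -0.02932607]), np.float64(0.07586321979761124))
[ 0.55932434 -0.05271352 -0.02766371]
[ 0.55828006 -0.05219867 -0.02136672]
```

View pics/ov_scene.png

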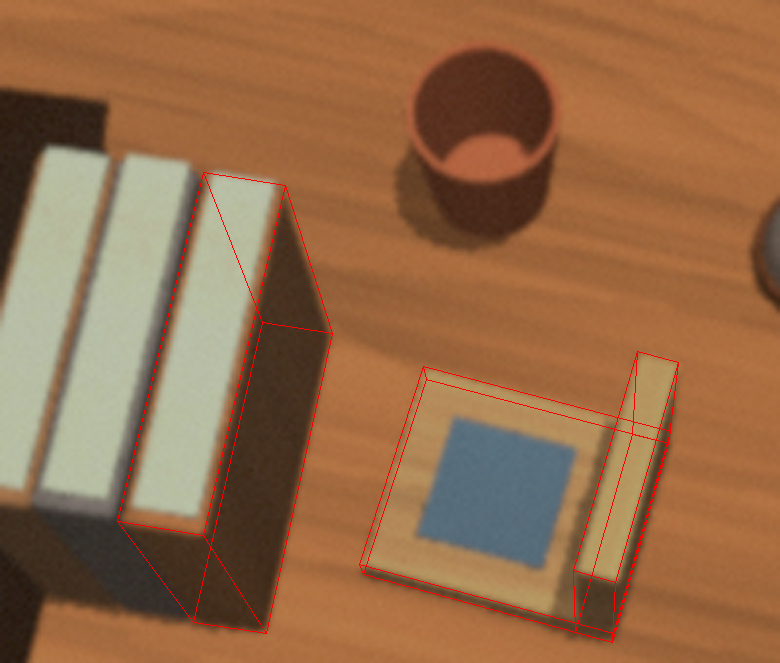

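The scene offers three candidates: the pale wood bookend at scene (291,253), and turquoise look-alikes at (352,366) and (214,350). I choose the pale one. In the crop, the overlay sits on its edges and on the album cover. It is 163 mm short of the cover and about 3 mm off laterally. Next I tip it.

```bash
cat >> h.py <<'E'
from scipy.spatial.transform import Rotation as R
def down(psi):
    c,s=np.cos(psi),np.sin(psi); return R.from_matrix(np.array([[c,s,0],[s,-c,0],[0,0,-1.]])).as_rotvec()
def best_down(p,psi):
    o=[(abs(q[5]),k) for k in(0,np.pi) if (q:=ik(p,down(psi+k))) is not None]; return down(psi+min(o)[1])
def local(p,x,y,z):
    c,s=np.cos(p[2]),np.sin(p[2]); return np.array([p[0]+c*x-s*y,p[1]+s*x+c*y,z])
E
python3 - <<'E'
from h import *
pb=np.load("pose0.npy")[0]
grab(20)
st=local(pb,0,.041,.25); rv=best_down(st,pb[2]); movep(st,rv)
s=get_state(); print(s["clock"],s["position"],s["q"],s["finger_gap"])
print(move_l(local(pb,0,.041,.093),.12,until_force=6), get_state()["contact_force"])
for t in np.radians(range(0,70,8)):
    move_l(local(pb,0,.018*np.cos(t)-.095*np.sin(t)+.011,.095*np.cos(t)+.018*np.sin(t)),.06)
    print(round(np.degrees(t)),np.round(get_state()["contact_force"],1))
sleep(.3)
p=get_state()["position"]; move_l([p[0],p[1],.21],.2)
s=get_state(); print(s["clock"],s["contact_force"])
for c in("scene","side"): cv2.imwrite(f"pics/{c}1.png",grab_frame(c)["img"][...,::-1])
E
```

```text
5.4167 [ 0.55997406 -0.01231253  0.24996305] [-1.53595043e-01  3.33634950e-01 -1.33254884e-01  1.10393853e+00
 -3.16600993e-04  1.44791532e+00] 0.0008370012531087377
False [ 0.24599632 -0.17801719  0.02516023]
0 [-0.2  0.5 -0.7]
8 [0.6 0.5 0.8]
16 [0.1 1.7 0.5]
24 [0.8 1.3 1.1]
32 [-0.   1.   0.4]
40 [-0.5 -0.3  0.5]
48 [-0.5  0.8  0.8]
56 [-0.3  0.1 -0.7]
64 [-1.1 -0.2  0. ]
11.4333 [-0.14221541 -0.35775182  0.56462292]
```

View pics/side1.png

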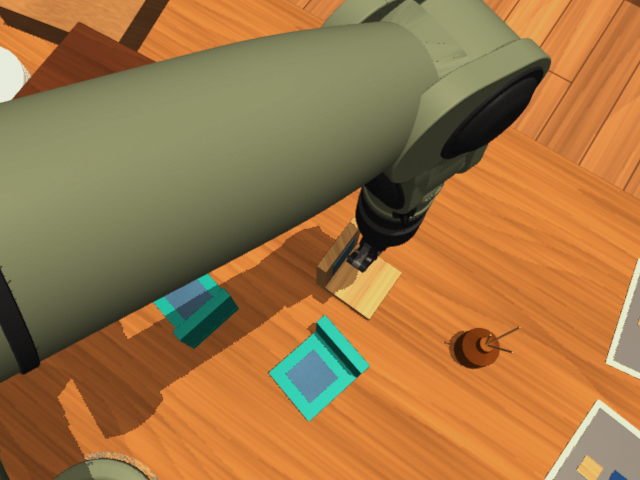

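```bash
python3 - <<'E'
from h import *
pb=np.load("pose0.npy")[0]; pb[2]=.0
move_l(local(pb,0,-.145,.21),.2)
print(get_state()["clock"])
fs=[];ms=[]
for c in("scene","side"):
    uv=proj(grab_frame(c),place(np.vstack(STAND),pb)).mean(0)
    try:
        f,m=get_mask(c,["bookend","foot_end","tall_end"],uv,2); fs.append(f);ms.append(m)
    except SystemExit as e: print(e); f=grab_frame(c)
    cv2.imwrite(f"pics/{c}2.png",f["img"][...,::-1])
b=np.load("pose0.npy")[0]
for i in range(len(fs)): print(fit(fs[i:i+1],ms[i:i+1],STAND,b))
if len(fs)>1: print(fit(fs,ms,STAND,b))
E
```

```text
12.075
no mask scene
no mask side
```

View pics/scene2.png

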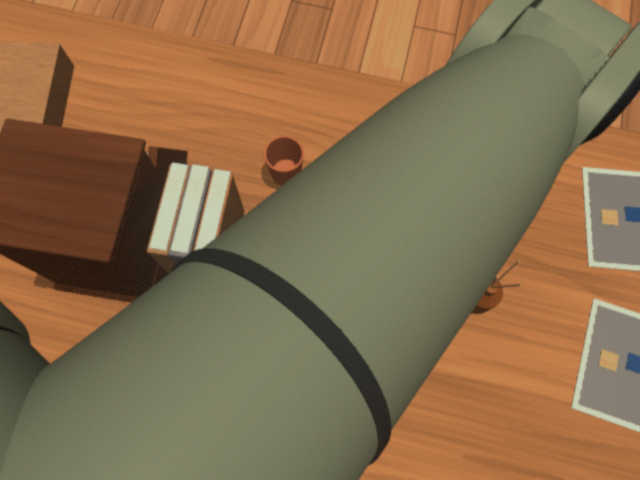

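```bash
cat >> h.py <<'E'
def clear():
    q=get_state()["q"].copy(); q[0]=-1.3; set_joints(q)
E
python3 - <<'E'
from h import *
p=get_state()["position"]; move_l([p[0],p[1],.25],.2); clear(); print(get_state()["clock"])
b=np.load("pose0.npy")[0]; g=b-[0,.05,0]
fs=[];ms=[]
for c in("scene","side"):
    f=grab_frame(c); uv=proj(f,place(np.vstack(STAND),b)).mean(0)
    f,m=get_mask(c,["bookend","foot_end","tall_end"],uv,4); fs.append(f);ms.append(m)
for i in (0,1): print(fit(fs[i:i+1],ms[i:i+1],STAND,b))
r=fit(fs,ms,STAND,b); print(r, get_state()["clock"])
pa=np.load("pose0.npy")[1]; np.save("pose1.npy",np.array([r[0],pa]))
overlay(fs[0],[(STAND,r[0]),(ALB,pa)],"pics/ov2.png",160,125,200,170,3.9)
E
```

```text
15.1833
scene bookend [349. 268.] 0.67 3838
side bookend [356. 274.] 0.6 4483
(array([ 0.55886251, -0.05518511, -0.01949577]), np.float64(0.024312792345881462))
(array([ 0.55804014, -0.0540956 , -0.02430879]), np.float64(0.027646107599139214))
(array([ 0.55848499, -0.05455737, -0.02092418]), np.float64(0.06515820324420929)) 15.4833
```

View pics/ov2.png

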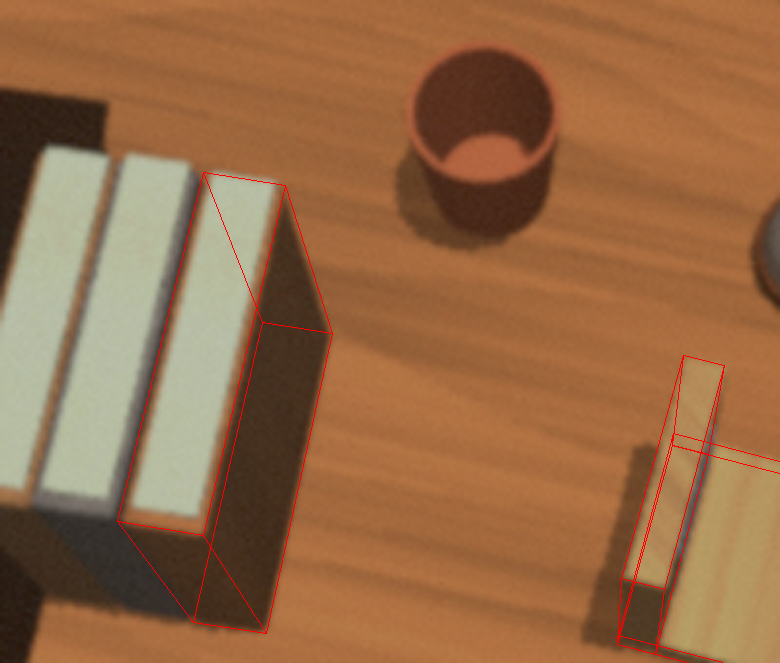

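```bash
cat > push.py <<'E'
from h import *
import sys
def push(pb,pa,F=10,over=.005):
    n=np.array([-np.sin(pa[2]),np.cos(pa[2])]); com=local(pb,0,-.04,0)[:2]
    at=lambda d,z: np.r_[com+n*(((np.array(pa[:2])-com)@n)-d),z]   # d = distance of TCP from cover
    d0=(np.array(pa[:2])-com)@n+.07+.011+.03
    rv=best_down(at(d0,.25),pa[2]); movep(at(d0,.25),rv)
    move_l(at(d0,.03),.2); print("down",move_l(at(d0,.006),.05,until_force=8))
    if d0>.121+.02+.03: print("stage1",move_l(at(.121+.015,.006),.06,until_force=20),np.round(get_state()["contact_force"],1))
    print("stage2",move_l(at(.121-over,.006),.02,until_force=F),np.round(get_state()["contact_force"],1))
    p=get_state()["position"]; print("d",(np.array(pa[:2])-p[:2])@n)
    move_l(np.r_[p[:2]-n*.03,p[2]],.1); p=get_state()["position"]; move_l([p[0],p[1],.25],.3); clear()
    print(get_state()["clock"])
E
python3 - <<'E'
from push import *
pb,pa=np.load("pose1.npy"); push(pb,pa)
fs=[];ms=[]; g=[pa[0],pa[1],pa[2]]
r={}
for c in("scene","side"):
    f=grab_frame(c); fs.append(f); cv2.imwrite(f"pics/{c}3.png",f["img"][...,::-1])
    uv=proj(f,place(np.vstack(STAND),g)).mean(0)
    L=[d for k in("bookend","foot_end") for d in silhouettes(c,k) if np.hypot(*(np.array(d["centre"])-uv))<25]
    if L: ms.append(L[0]["mask"].astype(np.float32)); print(fit([f],ms[-1:],STAND,g))
    M=[d for d in silhouettes(c,"album_1")]; print([(np.round(d["centre"]),round(d["score"],2)) for d in M])
if len(ms)==2: g=fit(fs,ms,STAND,g); print(g); g=g[0]; np.save("pose2.npy",[g,pa])
overlay(fs[0],[(STAND,g)],"pics/ov3.png",140,125,200,150,3.9)
overlay(fs[1],[(STAND,g)],"pics/ov3s.png",170,100,200,150,3.9)
print(get_state()["clock"])
E
```

```text
down False
stage1 False [ 0.1 -3.1 -0.6]
stage2 True [-0.3 -1.6  0.6]
d 0.1197827302592004
26.6417
(array([0.53358458, 0.110115  , 0.08822918]), np.float64(0.024617375805974007))
[(array([167., 221.]), 0.93), (array([190., 220.]), 0.71), (array([211., 221.]), 0.57)]
(array([0.53181995, 0.11059774, 0.09834561]), np.float64(0.026563815772533417))
[(array([190., 163.]), 0.72), (array([207., 174.]), 0.64), (array([234., 179.]), 0.62), (array([265., 228.]), 0.31)]
(array([0.53273283, 0.11030224, 0.09335867]), np.float64(0.06011240929365158))
27.0417
```

View pics/ov3.png

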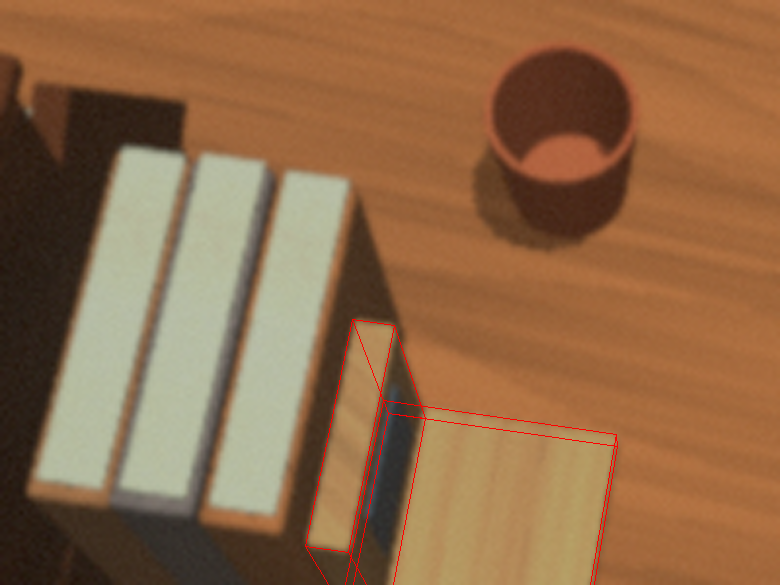

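View pics/ov3s.png

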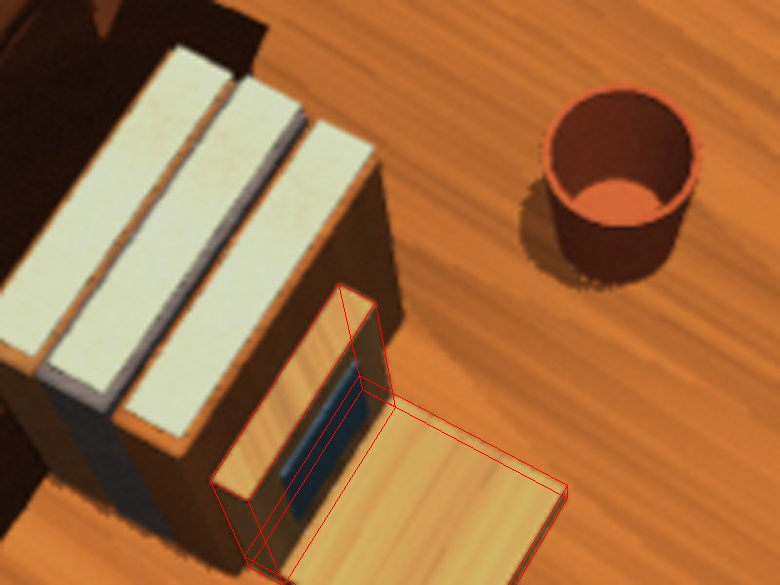

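```bash
python3 - <<'E'
from h import *
g,pa=np.load("pose2.npy"); import h
A=[];B=[];fs=[];ms=[];bs=[]
for k in range(3):
  for c in("scene","side"):
    f=grab_frame(c)
    L=[d for d in silhouettes(c,"album_1")]; uv=(211,221) if c=="scene" else (234,179)
    L=[d for d in L if np.hypot(*(np.array(d["centre"])-uv))<10]
    K=[d for d in silhouettes(c,"bookend") if np.hypot(*(np.array(d["centre"])-proj(f,place(np.vstack(STAND),g)).mean(0)))<25]
    if not L or not K: continue
    ba=K[0]["mask"].astype(np.float32)
    occ=cv2.dilate(np.maximum((render(f,STAND,g)>0).astype(np.float32),ba),np.ones((3,3)))
    fs.append((f,occ)); ms.append(L[0]["mask"]*(1-occ)); bs.append((f,ba))
o=h.render
def r2(fo,b,p): return o(fo[0],b,p)*(1-fo[1])
h.render=r2
print(len(fs)); ra=fit(fs,ms,ALB,pa)
print("album",ra)
for i in range(len(fs)): print(fit(fs[i:i+1],ms[i:i+1],ALB,ra[0]))
h.render=o
rb=fit([b[0] for b in bs],[b[1] for b in bs],STAND,g); print("bookend",rb)
a=ra[0]; n=np.array([-np.sin(a[2]),np.cos(a[2])])
print("gaps mm",[(np.array(a[:2])-local(rb[0],x,0,0)[:2])@n*1e3 for x in(-.05,0,.05)],get_state()["clock"])
np.save("pose3.npy",[rb[0],a])
E
```

```text
6
album (array([0.54996667, 0.11170205, 0.10385286]), np.float64(0.24486391246318817))
(array([0.54996927, 0.11171571, 0.10376444]), np.float64(0.036897093057632446))
(array([0.54898124, 0.11231892, 0.09672294]), np.float64(0.03164510428905487))
(array([0.55082972, 0.11136666, 0.09814973]), np.float64(0.03050249256193638))
(array([0.54938633, 0.11240409, 0.10558353]), np.float64(0.03498947620391846))
(array([0.55098821, 0.11113103, 0.10398783]), np.float64(0.036379341036081314))
(array([0.54965696, 0.1120511 , 0.10488087]), np.float64(0.03928571566939354))
bookend (array([0.53306709, 0.11070914, 0.0901457 ]), np.float64(0.20349329710006714))
gaps mm [np.float64(-1.4496927060985756), np.float64(-0.7643558407856085), np.float64(-0.07901897547264125)] 27.9417
```

The bookend stands and meets the cover, with the fitted gap within about 1 mm. The refitted album yaw is 0.10, against 0.09 for the bookend. One firmer push aligned to 0.10 rad should close any remaining wedge.

```bash
python3 - <<'E'
from push import *
pb,pa=np.load("pose3.npy"); pb[:2]=local(pb,.005,0,0)[:2]; push(pb,pa,F=15,over=.005)
pb=np.load("pose3.npy")[0]
fs=[];ms=[]
for k in range(2):
  for c in("scene","side"):
    f=grab_frame(c); uv=proj(f,place(np.vstack(STAND),pb)).mean(0)
    L=[d for d in silhouettes(c,"bookend") if np.hypot(*(np.array(d["centre"])-uv))<25]
    if L: fs.append(f);ms.append(L[0]["mask"].astype(np.float32))
r=fit(fs,ms,STAND,pb); print(r); a=pa; n=np.array([-np.sin(a[2]),np.cos(a[2])])
print("gaps vs album before",[(np.array(a[:2])-local(r[0],x,0,0)[:2])@n*1e3 for x in(-.05,.05)])
f=grab_frame("scene")
for k,o in(("bell",(.7212,-.0959)),("cup",(.7212,.0596)),("diffuser",(.564,-.3334))):
    L=tip_of("scene",k); print(k,[np.round(back(f,d["centre"],0)[:2]-o,3) for d in L[:2]])
print([np.round(d["centre"]) for d in silhouettes("scene","album_1")])
wide=f["img"][130:330,130:390]; s=grab_frame("side")["img"][100:300,160:420]
cv2.imwrite("pics/fin.png",cv2.resize(np.vstack([wide,s])[...,::-1],None,fx=1.5,fy=1.5,interpolation=cv2.INTER_CUBIC)); print(get_state()["clock"])
E
```

```text
down False
stage2 False [  0.3 -13.1  -1.7]
d 0.12040632597342912
37.3083
(array([0.53306709, 0.11070914, 0.0901457 ]), np.float64(0.1060706153512001))
gaps vs album before [np.float64(-1.4496927060985756), np.float64(-0.07901897547264125)]
bell [array([-0.002, -0.013])]
cup [array([-0.002,  0.003])]
diffuser [array([-0.002,  0.004])]
[array([213., 224.]), array([189., 220.]), array([168., 220.])]
38.0083
```

View pics/fin.png

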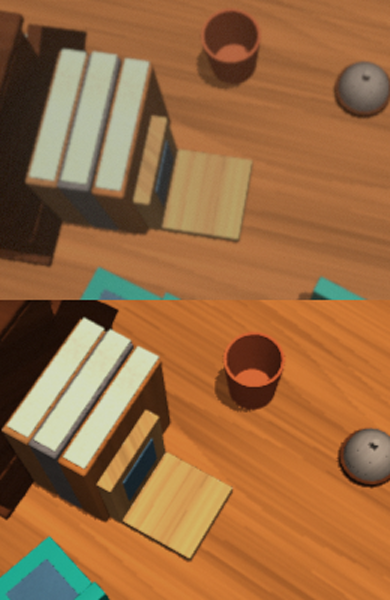

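```bash
python3 - <<'E'
from cell import *
sign_off(); print(get_state()["clock"])
E
```

```text
the job is handed in; nothing more can be done
the job is handed in; nothing more can be done
```

I tipped the pale bookend onto its foot and slid it about 165 mm until its tall board met the nearest album. A second, firmer push took it to about 13 N before backing off. I handed in at about 38 s, with the arm swung clear.

**Last checks:**
- **Fit to the album:** In both views the bookend stands flat against the cover. The fitted gap across its width is −1.4 to −0.1 mm (slightly negative, so touching within error).
- **Squareness:** The bookend yaw fits at 0.090 rad and the album at about 0.10 rad. The 0.01 rad difference is within the scatter of the fits. I measured the album yaw before the last push.
- **Albums and bystanders:** All three albums are upright in their row. The cup and diffuser read within 5 mm of their first positions.

**Checks that failed or disagreed:**
- **Bell:** The network put it 13 mm off its first position. In the pictures it sits on the same pixel as at the start, about (372,189), so I take that as detector error.
- **Album yaw:** The first fit gave 0.076 rad, against about 0.10 later. I used the later value for the final push.
- **Bookend fit after the last push:** The fit returned exactly its starting guess, so it only weakly confirms that nothing moved.
- **Last push:** It ended on its travel limit at 13 N rather than on the 15 N stop, about 4 mm short of the commanded point. I read that as the row pressed up against the cabinet.

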